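Close a storage canister and hold its lid down on the seal for the clips

ROBOT

A 6-joint arm with a two-finger parallel gripper is mounted at the origin on a cart in front of the work surface, level with it; the furniture and walls round the work are solid. World frame = base frame: x ahead of the robot, y to its left, z up, the work surface at z = 0. Lengths are in m, angles in rad, forces in N, time in s.
With the tool pointing down it reaches from about 0.325 to 0.9 m from the base axis. Payload 6.1 kg.
Tool frame: the origin (TCP) lies on the centre line of the jaws, within the pads' length; the fingertips stand 8 mm ahead of it and the grasp point (between the pads) lies 11 mm behind it (tips_ahead is the distance from the TCP to the fingertips, in m); z points along the fingers, y is the line along which they close (so a half turn about z gives the same grasp; the last joint's range is limited). The gripper opens to 87 mm and grips with 3 to 60 N. Pads are 19 mm wide; open, the fingers measure 117 mm over their backs; the gripper's body (75 mm by 190 mm) begins 51 mm behind the grasp point.
Start: joints at [1.152, 0.22, 1.526, -0, 1.395, -0.126], TCP at [0.18, 0.598, 0.231] pointing down, gripper open.
Joint ranges: [-2.98, 2.98], [-0.91, 2.08], [0.09, 2.57], [-1.24, 4.39], [0.2, 2.65], [-2.68, 2.68]. Speed limits (rad/s): [2.57, 2.57, 3.01, 3.14, 3.14, 3.14].

INTERFACE

Orientations are given as a 3x3 rotation matrix whose columns are the frame's x, y, z axes.
In Python, from bench import * gives the robot as it stands. The module is installed in compiled form; this text tells all that it offers.
- The arm moves only by the shell command python3 -m pendant 'ROWS' [OPENING] [FORCE]. ROWS is JSON, a list of rows, each an object of numbers: "dx", "dy", "dz": the shift along the world's x, y, z each as a share of 50 cm, from -1 to 1; "rx", "ry", "rz": the turn, a rotation vector about the world's x, y, z each as a share of pi/2 rad, from -1 to 1. A call has 1 to 8 rows; each row is the pose to reach, as a shift and turn from the pose commanded when the call began; what a row does not reach only later rows make up. A row lasts 1/12 s, in which the tool goes at most 41.7 mm and 7.16 degrees, less where a joint would pass 70% of its speed; a pose out of reach is approached as far as the arm can. A call with a number of a shift or a turn outside -1 to 1 is refused whole. A call with a gripper value outside its range is refused whole. OPENING is the closure in counts, from 0 (fully open) to 255 (shut), set as the call begins (- or left out, the last holds). The fingers move at their own pace and stop on an object; FORCE is the grip in N (left out, the last holds). Time passes only in rows, so rows that repeat a pose let the fingers close. It gives the time, the measured TCP pose, the force, the opening and the grip force at its end, in the units of the state.
- read_state(): the state, without advancing time (a new reading comes with each control period).
- read_camera(name): name is "scene" or "top" or "wrist"; returns the picture (400x640x3 uint8, blue, green, red); there is no depth.
- camera_info(name): a dict with "fx", "fy", "cx", "cy" (pixels), "dist_coeffs" ([k1, k2, p1, p2, k3] as OpenCV has them; the pictures are not rectified), "R" (3x3) and "t" (3): a world point X has camera coordinates R X + t. Camera axes: x right, y down, z forward; pixel columns grow to the right and rows downward; lengths in m; the calibration is good to about 2 mm. A picture is of the moment at which its call begins: read the wrist's pose just before it. camera_info takes no time and is no camera call; for the wrist camera it gives the pose at the moment of the call.
- sign_off(): hands the job in; it is judged then, once.
Trained networks look in the newest picture that a camera, given by its name, has taken for a name from the list of things; names that differ only in an ending like _2 or _b are one class to them, and where a whole thing is asked for, a point or a joint stands for the part that bears it (a point fixed in the world has none). Each returns a list of dicts, best first, with "score" (0 to 1); they miss things now and then, are a little off and sometimes report something else, mostly with a low value. They report only what shows in the picture. A call takes as long as a camera call.
- look_for(target, camera): "location" ([row, column] as shares, 0 to 1, of the picture: columns of its width, rows of its height, amid what is visible of it).
- landmark_of(target, camera): "location" ([row, column] as shares, 0 to 1, of the picture: columns of its width, rows of its height: a listed point, or the origin of a listed thing).
The state is a dict: "t": time; "joint_positions": joint angles; "joint_velocities": joint speeds; "joint_efforts": joint torques, N m; "eef_pos": TCP position; "tcp_rot": TCP orientation; "force": force on the tool from outside, world axes, zero at the start; "torque": the same for the moment, N m; "finger_gap": opening from 0.0 (shut) to 1.0 (fully open); "grasp_force": force on a finger pad.
Only numpy, scipy, OpenCV 4.12 (cv2) and the standard library are available. Lean on these libraries where they do the work, as an engineer would, in place of code of your own. Each camera call takes 0.05 s, during which the arm holds its last target. There are 200 camera calls.

TASK

Put the bamboo lid on the white enamel canister, the right way along so that its tongue drops into the mouth, and press it level onto the orange seal with a steady push of about 10 newtons, so that the seal is squeezed to about half its height, as a third hand for the person who will snap the clips on. Set it on gently, never drop it or crush the seal, and leave the clips, the mug and the glass alone. Do not let go: keep that push steady for at least two seconds and finish while still pressing the lid down.

Things in the scene. Friction and masses are not known exactly. Their poses are not given: they have to be found in the camera images.
- canister: White enamel box with a blue band under the rim, open on top, fixed to the worktop: it does not shift. 158 mm along x, 118 mm along y, walls 7 mm, mouth 144 x 104 mm, rim 90 mm above the worktop, the orange seal on top of the rim. A lemon lies inside, well below the rim. Small catch ledges stand 5 mm out from the end walls, 26 mm below the rim. Origin: centre of the underside, z up.
- seal (a joint): Squeeze of the hollow orange silicone seal, m: 0 free, growing as it is pressed down, 0.013 when crushed flat. A frame 156 x 116 mm outside, 144 x 104 mm inside, standing 14 mm above the rim when free (top 104 mm above the worktop). Springy, 1.4 N per mm: 10 N (lid's weight included) squeezes it 7 mm; the lid's weight alone 1.5 to 2.2 mm.
- lid: Bamboo lid, 0.2 to 0.32 kg, lying on its tongue, handle up. Origin: centre of the tongue's underside; z up, x along the long side. Above it: tongue 0 to 20 mm (130 x 90 mm, from 10 mm up 138 x 98 mm: 3 mm play in the mouth), plate 160 x 120 mm at 20 to 29 mm, then the handle. Fits either way round. Origin 84 mm above the worktop when just touching the free seal, 77 mm at 7 mm squeeze.
- lid_handle (a point): Grip point on the lid's dark wooden bar handle, 51 mm above the lid's origin. The bar is 70 mm along the lid's x, 18 mm along its y (grip it across y) and runs from 29 mm (the plate's top face) to 61 mm above the lid's origin.
- clip_1: Bent steel clip, 48 x 28 x 19 mm, loose on the worktop behind the work. Leave alone. Origin: centre of the underside.
- clip_2: The other bent steel clip, 48 x 28 x 19 mm, like the first. Leave alone. Origin: centre of the underside.
- mug: Red mug, 74 x 101 x 92 mm high, on the brown drying mat (7 mm thick) to the left of the work. Leave alone. Origin: centre of the underside.
- tumbler: Clear drinking glass, 80 mm wide, 91 mm high. Leave alone. Origin: centre of the underside.

How it is judged:
By the outcome, as a careful person would: the job done as asked, in the order asked, and still so for the second after the job is handed in, while the arm keeps its last pose, push and grip.
It also fails if it takes over 42 s, if anything falls off the work surface, if the arm or the gripper's body presses on something with over 40 N, if the wrist force passes 120 N, or if a joint passes its speed limit or range.

## Working session

There is one attempt and no reset: what is moved stays moved. The work goes in short steps, Python scripts to look and compute and a shell command to move; the robot and the scene stay as the last step left them, time stands still between calls to the robot, and variables do not carry over. Pictures are saved under pics/ and viewed, at most 10 in all, crops included, and the job is handed in when it is done.

```bash
mkdir -p pics
cat > h.py <<'E'
from bench import *
import numpy as np, cv2
def ray(cam,px):
    c=camera_info(cam);K=np.array([[c['fx'],0,c['cx']],[0,c['fy'],c['cy']],[0,0,1.]])
    p=cv2.undistortPoints(np.array([[px]],float),K,np.array(c['dist_coeffs'],float))[0,0]
    R=np.array(c['R']);t=np.array(c['t']);return -R.T@t, R.T@np.array([p[0],p[1],1])
def atz(cam,px,z):
    o,d=ray(cam,px);return o+d*(z-o[2])/d[2]
def proj(cam,X):
    c=camera_info(cam);K=np.array([[c['fx'],0,c['cx']],[0,c['fy'],c['cy']],[0,0,1.]])
    return cv2.projectPoints(np.array(X,float).reshape(-1,1,3),cv2.Rodrigues(np.array(c['R'],float))[0],np.array(c['t'],float),K,np.array(c['dist_coeffs'],float))[0][:,0]
E
python3 - <<'E'
from h import *
for n in ("scene","top"):
    cv2.imwrite(f"pics/{n}0.png",read_camera(n))
for n in ("top","scene"):
    for t,z in (("canister",0),("lid",0),("lid_handle",.051)):
        for r in landmark_of(t,n)[:2]:
            px=[r['location'][1]*640,r['location'][0]*400]
            print(n,t,round(r['score'],2),np.round(px),np.round(atz(n,px,z),3))
s=read_state();print(s['t'],s['eef_pos'],s['tcp_rot'],s['force'])
E
```

```text
top canister 0.61 [443. 230.] [ 0.548 -0.279  0.   ]
top lid 0.89 [304. 261.] [0.471 0.07  0.   ]
top lid_handle 0.74 [302. 259.] [0.476 0.072 0.051]
scene lid 0.43 [297. 206.] [ 0.711 -0.066  0.   ]
scene lid_handle 0.75 [349. 228.] [0.473 0.076 0.051]
0.4 [0.18035274 0.5983151  0.2303674 ] [[-9.57443646e-01  2.88620251e-01 -1.21891764e-04]
 [ 2.88620274e-01  9.57443606e-01 -2.80373841e-04]
 [ 3.57829218e-05 -3.03622587e-04 -9.99999953e-01]] [-0.0712106  -0.13658668  0.60727822]
```

View pics/top0.png

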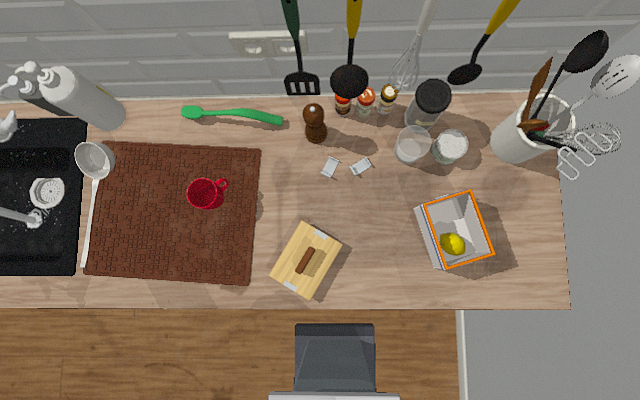

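View pics/scene0.png

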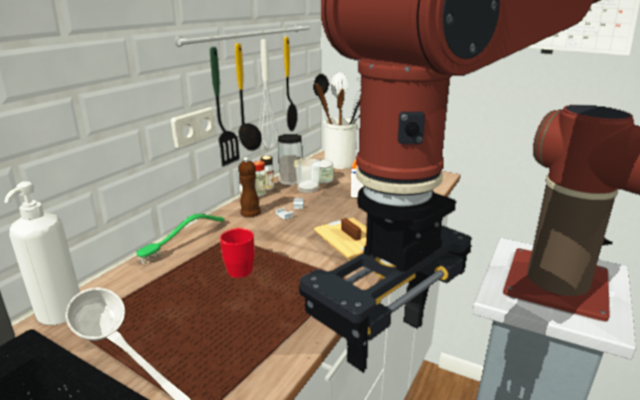

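The top view shows the lid around pixel (306,260), handle bar tilted about 30° from image-up; the canister's orange seal is centred near (458,229), with the clips at (330,167) and (361,166). In the scene view the arm hides the canister. I'll fit rectangles to the seal and the plate.

```bash
cat >> h.py <<'E'
def rect(cam,mask,z):
    n,l,s,_=cv2.connectedComponentsWithStats(mask.astype(np.uint8))
    i=1+np.argmax(s[1:,4]); ys,xs=np.nonzero(l==i)
    P=np.array([atz(cam,[x,y],z)[:2] for x,y in zip(xs,ys)],np.float32)
    (c,sz,a)=cv2.minAreaRect(P*1000); 
    if sz[0]<sz[1]: sz=sz[::-1]; a+=90
    return np.round(c,1),np.round(sz,1),round((a+90)%180-90,2),len(P)
def seal_mask(im):
    h=cv2.cvtColor(im,cv2.COLOR_BGR2HSV); return (h[...,0]>5)&(h[...,0]<19)&(h[...,1]>190)&(h[...,2]>150)
E
python3 - <<'E'
from h import *
im=read_camera("top");h=cv2.cvtColor(im,cv2.COLOR_BGR2HSV)
for p in ((258,306),(245,300),(285,300),(290,345),(200,436),(260,490)): print(p,h[p])
m=seal_mask(im);m[:,:400]=0;print(rect("top",m,.104))
sub=np.zeros(m.shape,bool);sub[215:305,265:345]=1
print(rect("top",sub&(h[...,2]<135)&(h[...,1]>120),.061))
print(rect("top",sub&(h[...,2]>185),.029))
E
```

```text
(258, 306) [ 11 163 127]
(245, 300) [ 21 113 200]
(285, 300) [ 20 108 218]
(290, 345) [ 11  65 185]
(200, 436) [ 16 255 232]
(260, 490) [ 15  74 113]
(array([ 544.7, -284. ]), array([155. , 116.1]), 16.83, 627)
(array([474.9,  64.2]), array([68.5, 18.7]), -31.33, 223)Traceback (most recent call last):
  File "<stdin>", line 7, in <module>
  File "h.py", line 15, in rect
    P=np.array([atz(cam,[x,y],z)[:2] for x,y in zip(xs,ys)],np.float32)
                ~~~^^^^^^^^^^^^^
  File "h.py", line 8, in atz
    o,d=ray(cam,px);return o+d*(z-o[2])/d[2]
        ~~~^^^^^^^^
  File "h.py", line 4, in ray
    c=camera_info(cam);K=np.array([[c['fx'],0,c['cx']],[0,c['fy'],c['cy']],[0,0,1.]])
ValueError: time passes only in moves, steps and waits
```

```bash
sed -i 's/^def ray/import functools\n@functools.lru_cache\ndef CI(cam): return camera_info(cam)\ndef ray/; s/c=camera_info(cam)/c=CI(cam)/' h.py
G='{"dx":0.32,"dy":-0.58,"rz":-0.16}'
python3 -m pendant '[{"dx":0.32,"dy":-0.58,"rz":-0.16},{"dx":0.32,"dy":-0.58,"rz":-0.16},{"dx":0.32,"dy":-0.58,"rz":-0.16},{"dx":0.32,"dy":-0.58,"rz":-0.16},{"dx":0.32,"dy":-0.58,"rz":-0.16},{"dx":0.32,"dy":-0.58,"rz":-0.16},{"dx":0.32,"dy":-0.58,"rz":-0.16},{"dx":0.32,"dy":-0.58,"rz":-0.16}]' 0
python3 -m pendant '[{"dx":0.27,"dy":-0.48},{"dx":0.27,"dy":-0.48},{"dx":0.27,"dy":-0.48},{"dx":0.27,"dy":-0.48},{"dx":0.27,"dy":-0.48},{"dx":0.27,"dy":-0.48},{"dx":0.27,"dy":-0.48},{"dx":0.27,"dy":-0.48}]'
python3 - <<'E'
from h import *
s=read_state();print(s['t'],s['eef_pos'],s['tcp_rot'][:2],s['force'])
im=read_camera("wrist");cv2.imwrite("pics/w1.png",im)
h=cv2.cvtColor(im,cv2.COLOR_BGR2HSV)
for r in landmark_of("lid_handle","wrist")[:1]:
    px=[r['location'][1]*640,r['location'][0]*400];print(r['score'],px,atz("wrist",px,.051),h[int(px[1]),int(px[0])])
print(rect("wrist",(h[...,2]<135)&(h[...,1]>120),.061))
E
```

```text
0.45 [0.18038802 0.59836622 0.23047164] [[-9.57429074e-01  2.88668607e-01 -6.56888212e-05]
 [ 2.88668612e-01  9.57429070e-01 -8.64758294e-05]] [-0.14283844  0.73557935 -0.23092683]
(array([420.9, 659.2]), array([470.7,  48.8]), 73.31, 7457)schema error: expected keys dx, dy, dz, rx, ry, rz
schema error: expected keys dx, dy, dz, rx, ry, rz
```

View pics/w1.png

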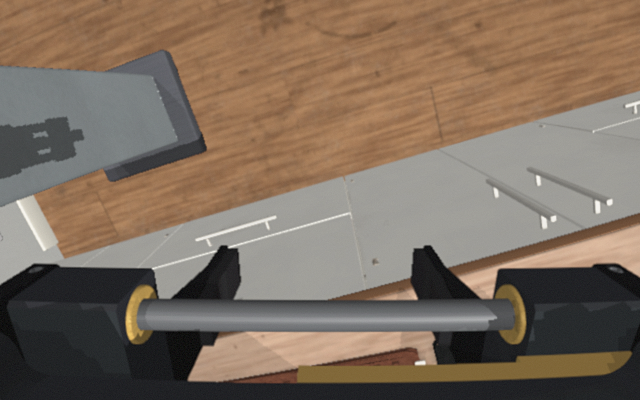

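The moves were refused (all six keys are required). The wrist picture shows only the floor and the counter's front edge, with the finger tips at about (235,255) and (420,255).

```bash
python3 -m pendant '[{"dx":0.32,"dy":-0.58,"dz":0,"rx":0,"ry":0,"rz":-0.16},{"dx":0.32,"dy":-0.58,"dz":0,"rx":0,"ry":0,"rz":-0.16},{"dx":0.32,"dy":-0.58,"dz":0,"rx":0,"ry":0,"rz":-0.16},{"dx":0.32,"dy":-0.58,"dz":0,"rx":0,"ry":0,"rz":-0.16},{"dx":0.32,"dy":-0.58,"dz":0,"rx":0,"ry":0,"rz":-0.16},{"dx":0.32,"dy":-0.58,"dz":0,"rx":0,"ry":0,"rz":-0.16},{"dx":0.32,"dy":-0.58,"dz":0,"rx":0,"ry":0,"rz":-0.16},{"dx":0.32,"dy":-0.58,"dz":0,"rx":0,"ry":0,"rz":-0.16}]' 0 &&
python3 -m pendant '[{"dx":0.27,"dy":-0.48,"dz":0,"rx":0,"ry":0,"rz":0},{"dx":0.27,"dy":-0.48,"dz":0,"rx":0,"ry":0,"rz":0},{"dx":0.27,"dy":-0.48,"dz":0,"rx":0,"ry":0,"rz":0},{"dx":0.27,"dy":-0.48,"dz":0,"rx":0,"ry":0,"rz":0},{"dx":0.27,"dy":-0.48,"dz":0,"rx":0,"ry":0,"rz":0},{"dx":0.27,"dy":-0.48,"dz":0,"rx":0,"ry":0,"rz":0},{"dx":0.27,"dy":-0.48,"dz":0,"rx":0,"ry":0,"rz":0},{"dx":0.27,"dy":-0.48,"dz":0,"rx":0,"ry":0,"rz":0}]'
python3 - <<'E'
from h import *
s=read_state();print(s['t'],s['eef_pos'],s['tcp_rot'][:2],s['force'])
im=read_camera("wrist");cv2.imwrite("pics/w2.png",im)
h=cv2.cvtColor(im,cv2.COLOR_BGR2HSV)
for r in landmark_of("lid_handle","wrist")[:1]:
    px=[r['location'][1]*640,r['location'][0]*400];print(r['score'],px,atz("wrist",px,.051),h[int(px[1]),int(px[0])])
E
```

```text
t: 1.22
eef_pos: [0.341, 0.3065, 0.2309]
tcp_rot: [[-0.856, 0.517, 0.001], [0.517, 0.856, 0.0], [-0.001, 0.001, -1.0]]
force: [1.1, 0.4, 0.8]
finger_gap: 0.998
grasp_force: 0.0
t: 1.88
eef_pos: [0.4774, 0.0641, 0.2308]
tcp_rot: [[-0.853, 0.522, 0.001], [0.522, 0.853, -0.002], [-0.002, -0.001, -1.0]]
force: [-0.4, 0.2, -0.4]
finger_gap: 0.998
grasp_force: 0.0
1.8833 [0.47740962 0.06411068 0.23084816] [[-0.85296376  0.52196807  0.00146913]
 [ 0.52196553  0.85296468 -0.00180117]] [-0.37702805  0.18613182 -0.37481701]
0.65 [326.01599999999996, 176.92000000000002] [0.47266996 0.06975667 0.051     ] [ 10 153 125]
```

View pics/w2.png

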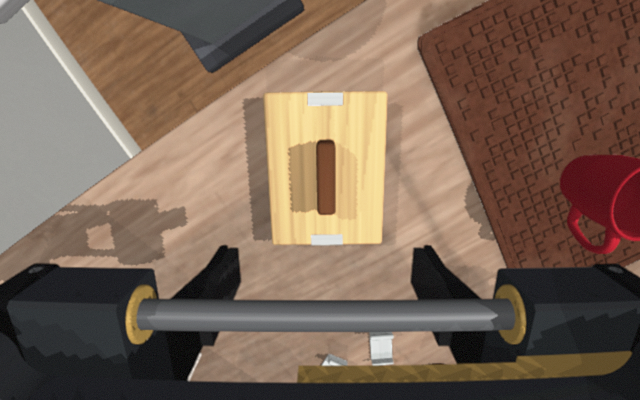

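The lid is clear at (326,168), the bar at (326,177) and almost parallel to the finger plane normal, as planned; the clips are far off at (380,348). Now a precise fit.

Run:
```python
from h import *
im=cv2.imread("pics/w2.png");h=cv2.cvtColor(im,cv2.COLOR_BGR2HSV)
z=np.zeros(im.shape[:2],bool);a=z.copy();a[130:225,305:350]=1
print(rect("wrist",a&(h[...,2]<140)&(h[...,1]>135),.061))
b=z.copy();b[85:250,258:395]=1
m=b&((h[...,0]>15)&(h[...,0]<28)&(h[...,1]>80)&(h[...,2]>110))
print(rect("wrist",m,.029))
s=read_state();R=np.array(s['tcp_rot']);print(s['eef_pos'],np.degrees(np.arctan2(R[1,1],R[0,1])))
```

```text
(array([470.9,  70.1]), array([69.6, 16. ]), -30.91, 1259)
(array([473.2,  68.9]), array([159.3, 119.6]), -30.66, 15767)
[0.47551006 0.06768852 0.23047422] 58.673318723944696
```

```bash
python3 -m pendant '[{"dx":-0.005,"dy":0.001,"dz":-0.08,"rx":0,"ry":0,"rz":0.006},{"dx":-0.005,"dy":0.001,"dz":-0.16,"rx":0,"ry":0,"rz":0.006},{"dx":-0.005,"dy":0.001,"dz":-0.24,"rx":0,"ry":0,"rz":0.006},{"dx":-0.005,"dy":0.001,"dz":-0.3,"rx":0,"ry":0,"rz":0.006},{"dx":-0.005,"dy":0.001,"dz":-0.34,"rx":0,"ry":0,"rz":0.006},{"dx":-0.005,"dy":0.001,"dz":-0.36,"rx":0,"ry":0,"rz":0.006},{"dx":-0.005,"dy":0.001,"dz":-0.376,"rx":0,"ry":0,"rz":0.006},{"dx":-0.005,"dy":0.001,"dz":-0.376,"rx":0,"ry":0,"rz":0.006}]' 0
python3 -m pendant '[{"dx":0,"dy":0,"dz":0,"rx":0,"ry":0,"rz":0},{"dx":0,"dy":0,"dz":0,"rx":0,"ry":0,"rz":0},{"dx":0,"dy":0,"dz":0,"rx":0,"ry":0,"rz":0},{"dx":0,"dy":0,"dz":0,"rx":0,"ry":0,"rz":0},{"dx":0,"dy":0,"dz":0,"rx":0,"ry":0,"rz":0},{"dx":0,"dy":0,"dz":0,"rx":0,"ry":0,"rz":0},{"dx":0,"dy":0,"dz":0,"rx":0,"ry":0,"rz":0},{"dx":0,"dy":0,"dz":0,"rx":0,"ry":0,"rz":0}]' 255 40
```

```text
t: 2.65
eef_pos: [0.4721, 0.0698, 0.0418]
tcp_rot: [[-0.861, 0.508, -0.002], [0.508, 0.861, 0.0], [0.001, -0.001, -1.0]]
force: [-0.9, -1.0, 0.4]
finger_gap: 1.0
grasp_force: 0.0
t: 3.32
eef_pos: [0.4729, 0.0688, 0.0426]
tcp_rot: [[-0.86, 0.51, 0.0], [0.51, 0.86, 0.0], [-0.0, 0.0, -1.0]]
force: [1.4, -0.2, 0.2]
finger_gap: 0.477
grasp_force: 0.0
```

```bash
python3 -m pendant '[{"dx":0,"dy":0,"dz":0,"rx":0,"ry":0,"rz":0},{"dx":0,"dy":0,"dz":0,"rx":0,"ry":0,"rz":0},{"dx":0,"dy":0,"dz":0,"rx":0,"ry":0,"rz":0},{"dx":0,"dy":0,"dz":0,"rx":0,"ry":0,"rz":0},{"dx":0,"dy":0,"dz":0,"rx":0,"ry":0,"rz":0},{"dx":0,"dy":0,"dz":0,"rx":0,"ry":0,"rz":0}]'
```

```text
t: 3.82
eef_pos: [0.4728, 0.0688, 0.0425]
tcp_rot: [[-0.86, 0.51, -0.0], [0.51, 0.86, -0.0], [0.0, -0.0, -1.0]]
force: [-1.2, -2.3, 0.5]
finger_gap: 0.201
grasp_force: 40.0
```

```bash
python3 -m pendant '[{"dx":0,"dy":0,"dz":0.01,"rx":0,"ry":0,"rz":0},{"dx":0,"dy":0,"dz":0.04,"rx":0,"ry":0,"rz":0},{"dx":0,"dy":0,"dz":0.09,"rx":0,"ry":0,"rz":0},{"dx":0,"dy":0,"dz":0.15,"rx":0,"ry":0,"rz":0},{"dx":0,"dy":0,"dz":0.22,"rx":0,"ry":0,"rz":0},{"dx":0,"dy":0,"dz":0.29,"rx":0,"ry":0,"rz":0},{"dx":0,"dy":0,"dz":0.34,"rx":0,"ry":0,"rz":0},{"dx":0,"dy":0,"dz":0.36,"rx":0,"ry":0,"rz":0}]'
python3 -m pendant '[{"dx":0.02,"dy":-0.03,"dz":0.02,"rx":0,"ry":0,"rz":0.05},{"dx":0.04,"dy":-0.07,"dz":0.05,"rx":0,"ry":0,"rz":0.11},{"dx":0.06,"dy":-0.12,"dz":0.07,"rx":0,"ry":0,"rz":0.18},{"dx":0.08,"dy":-0.17,"dz":0.08,"rx":0,"ry":0,"rz":0.25},{"dx":0.1,"dy":-0.22,"dz":0.08,"rx":0,"ry":0,"rz":0.32},{"dx":0.12,"dy":-0.27,"dz":0.08,"rx":0,"ry":0,"rz":0.39},{"dx":0.14,"dy":-0.31,"dz":0.08,"rx":0,"ry":0,"rz":0.46},{"dx":0.144,"dy":-0.34,"dz":0.08,"rx":0,"ry":0,"rz":0.529}]'
python3 -m pendant '[{"dx":0,"dy":0,"dz":0,"rx":0,"ry":0,"rz":0},{"dx":0,"dy":0,"dz":0,"rx":0,"ry":0,"rz":0},{"dx":0,"dy":0,"dz":0,"rx":0,"ry":0,"rz":0}]'
python3 - <<'E'
from h import *
s=read_state();R=np.array(s['tcp_rot']);print(s['eef_pos'],np.degrees(np.arctan2(R[1,1],R[0,1])))
CI("wrist");im=read_camera("wrist");cv2.imwrite("pics/w3.png",im)
m=seal_mask(im);print(m.sum(),rect("wrist",m,.104))
E
```

```text
t: 4.48
eef_pos: [0.4749, 0.069, 0.2272]
tcp_rot: [[-0.86, 0.509, 0.007], [0.509, 0.86, 0.0], [-0.006, 0.004, -1.0]]
force: [1.2, -0.6, -2.9]
finger_gap: 0.206
grasp_force: 40.0
t: 5.15
eef_pos: [0.5452, -0.1028, 0.2606]
tcp_rot: [[-0.955, -0.296, -0.002], [-0.296, 0.955, 0.001], [0.002, 0.001, -1.0]]
force: [-0.2, 0.2, -2.7]
finger_gap: 0.205
grasp_force: 40.0
t: 5.4
eef_pos: [0.5442, -0.1004, 0.2613]
tcp_rot: [[-0.957, -0.29, -0.002], [-0.29, 0.957, 0.001], [0.002, 0.002, -1.0]]
force: [-0.3, 0.2, -2.8]
finger_gap: 0.203
grasp_force: 40.0
[ 0.54423161 -0.10035703  0.26129862] 106.83753352576298
3734 (array([ 544.6, -284.6]), array([153.4, 117.3]), 16.95, 3734)
```

View pics/w3.png

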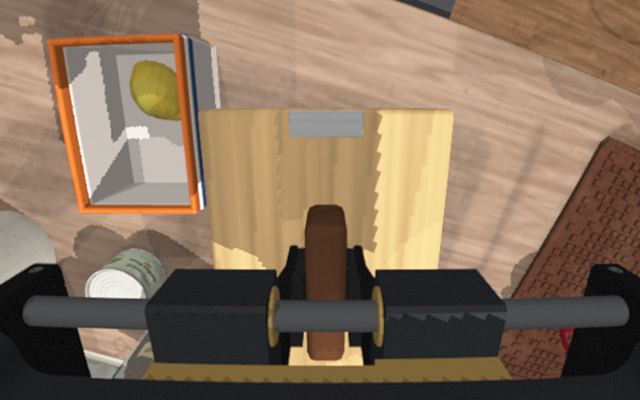

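The seal is in full view at the upper left (about (50–200, 37–212)), with the lemon inside at (160,90) below the rim; the fit confirms the centre at (0.5446,-0.2845) with yaw 16.9°. The lid hangs with its far edge at row 110. I'll check it against where the plate ought to be in the hand.

Run:
```python
from h import *
s=read_state();R=np.array(s['tcp_rot']);p=np.array(s['eef_pos'])
a=np.arctan2(R[1,1],R[0,1])-np.pi/2;ux=np.array([np.cos(a),np.sin(a),0]);uy=np.array([-ux[1],ux[0],0])
c=p+[0,0,-.0425+.029]
print(p,np.degrees(a),"proj",proj("wrist",[c+sx*.08*ux+sy*.06*uy for sx in(-1,1) for sy in(-1,1)]).round(1).tolist())
im=cv2.imread("pics/w3.png");h=cv2.cvtColor(im,cv2.COLOR_BGR2HSV)
m=((h[...,0]>15)&(h[...,0]<28)&(h[...,1]>70)&(h[...,2]>90)).astype(np.uint8);m[:,:195]=0;m[:,470:]=0;m[265:]=0
for c in (230,260,400,430): print("col",c,"top",np.nonzero(m[:,c])[0][:1])
for r in (130,170,210,250): x=np.nonzero(m[r])[0];print("row",r,x.min(),x.max())
```

```text
[ 0.54434733 -0.10010565  0.26166723] 16.898841517877916 proj [[195.7, 100.1], [458.4, 100.2], [226.5, 379.1], [426.8, 379.2]]
col 230 top [108]
col 260 top [108]
col 400 top [108]
col 430 top [109]
row 130 200 452
row 170 204 447
row 210 208 444
row 250 212 439
```

Run:
```python
from h import *
from scipy.optimize import least_squares
s=read_state();R=np.array(s['tcp_rot']);p=np.array(s['eef_pos'])
a=np.arctan2(R[1,1],R[0,1])-np.pi/2
im=cv2.imread("pics/w3.png");h=cv2.cvtColor(im,cv2.COLOR_BGR2HSV)
m=((h[...,0]>15)&(h[...,0]<28)&(h[...,1]>60)&(h[...,2]>80)).astype(np.uint8);m[:,:195]=0;m[:,470:]=0;m[265:]=0
rows=np.arange(120,262,6);cols=[c for c in range(215,445,5) if not 283<c<368]
L=np.array([[np.nonzero(m[r])[0].min()-.5,r] for r in rows]);Rr=np.array([[np.nonzero(m[r])[0].max()+.5,r] for r in rows])
T=np.array([[c,np.nonzero(m[:,c])[0].min()-.5] for c in cols])
def corners(q):
    u,v,dz,pit,yaw=q;y=a+yaw;ux=np.array([np.cos(y)*np.cos(pit),np.sin(y)*np.cos(pit),-np.sin(pit)]);uy=np.array([-np.sin(y),np.cos(y),0]);n=np.cross(ux,uy)
    g=p+[0,0,.0085]   # bar point 51 mm over the lid's origin
    c=g+u*ux+v*uy-(.051-.029)*n+[0,0,dz]
    return proj("wrist",[c+sx*.08*ux+sy*.06*uy for sx,sy in((-1,-1),(-1,1),(1,-1),(1,1))])
def dist(P,A,B):
    d=(B-A)/np.linalg.norm(B-A);return (P[:,0]-A[0])*d[1]-(P[:,1]-A[1])*d[0]
def f(q):
    c=corners(q);return np.r_[dist(L,c[0],c[2]),dist(Rr,c[1],c[3]),dist(T,c[0],c[1]),q[2]/.001]
r=least_squares(f,np.zeros(5),x_scale=.01,loss="soft_l1")
print("u v dz mm",r.x[:3]*1000,"pitch yaw deg",np.degrees(r.x[3:]),"rms",np.sqrt(np.mean(r.fun**2)))
print(s['torque'],s['force'])
```

```text
u v dz mm [ 3.06171764 -0.65053201 -0.82428935] pitch yaw deg [-0.98452117 -0.06394489] rms 1.58562932828929
[ 0.03440862  0.06850179 -0.05309393] [ 0.25763755  0.14668888 -1.96901582]
```

```bash
python3 -m pendant '[{"dx":0,"dy":-0.02,"dz":0,"rx":0,"ry":0,"rz":0},{"dx":0,"dy":-0.07,"dz":0,"rx":0,"ry":0,"rz":0},{"dx":0,"dy":-0.13,"dz":0,"rx":0,"ry":0,"rz":0},{"dx":-0.002,"dy":-0.2,"dz":0,"rx":0,"ry":0,"rz":0},{"dx":-0.002,"dy":-0.27,"dz":0,"rx":0,"ry":0,"rz":0},{"dx":-0.002,"dy":-0.33,"dz":0,"rx":0,"ry":0,"rz":0},{"dx":-0.002,"dy":-0.36,"dz":0,"rx":0,"ry":0,"rz":0},{"dx":-0.002,"dy":-0.369,"dz":0,"rx":0,"ry":0,"rz":0}]'
python3 -m pendant '[{"dx":0,"dy":0,"dz":-0.02,"rx":0,"ry":0,"rz":0},{"dx":0,"dy":0,"dz":-0.06,"rx":0,"ry":0,"rz":0},{"dx":0,"dy":0,"dz":-0.1,"rx":0,"ry":0,"rz":0},{"dx":0,"dy":0,"dz":-0.15,"rx":0,"ry":0,"rz":0},{"dx":0,"dy":0,"dz":-0.18,"rx":0,"ry":0,"rz":0},{"dx":0,"dy":0,"dz":-0.2,"rx":0,"ry":0,"rz":0},{"dx":0,"dy":0,"dz":-0.212,"rx":0,"ry":0,"rz":0},{"dx":0,"dy":0,"dz":-0.212,"rx":0,"ry":0,"rz":0}]'
python3 - <<'E'
from h import *
s=read_state();R=np.array(s['tcp_rot']);print(s['eef_pos'],np.degrees(np.arctan2(R[1,1],R[0,1])),s['force'])
a=read_camera("wrist");b=read_camera("scene");cv2.imwrite("pics/w4.png",a)
cv2.imwrite("pics/s4.png",np.vstack([cv2.resize(a,(480,300)),cv2.resize(b,(480,300))]))
E
```

```text
t: 6.12
eef_pos: [0.5434, -0.2882, 0.2623]
tcp_rot: [[-0.957, -0.289, -0.0], [-0.289, 0.957, -0.001], [0.0, -0.001, -1.0]]
force: [-0.3, -0.1, -2.5]
finger_gap: 0.207
grasp_force: 40.0
t: 6.78
eef_pos: [0.5434, -0.284, 0.155]
tcp_rot: [[-0.956, -0.293, -0.002], [-0.293, 0.956, 0.002], [0.001, 0.002, -1.0]]
force: [-0.1, 0.3, -1.8]
finger_gap: 0.2
grasp_force: 40.0
[ 0.54344391 -0.28401567  0.15498911] 107.03870073469407 [-0.10738113  0.29789199 -1.76801699]
```

View pics/s4.png

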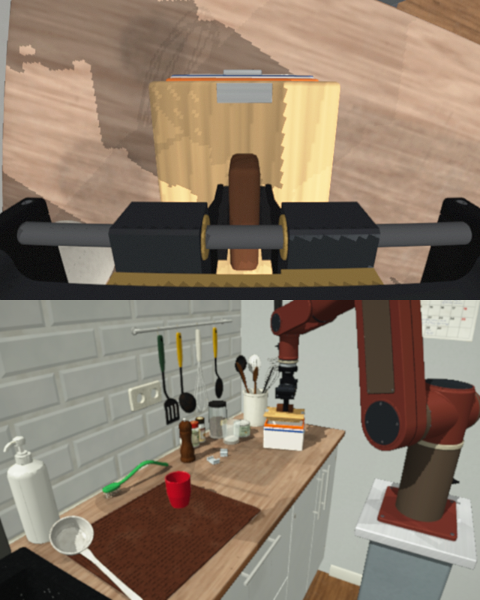

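The wrist view (upper half) shows the seal's far side as an orange line just beyond the plate (half-scale row 78, columns 167–318), centred on the plate laterally; the scene view shows the lid just over the canister. Compare both edges at close range along the lid's x.

Run:
```python
from h import *
s=read_state();R=np.array(s['tcp_rot']);p=np.array(s['eef_pos']);c=np.array([.5446,-.2845])
ux=np.array([np.cos(np.radians(16.9)),np.sin(np.radians(16.9))]);uy=np.array([-ux[1],ux[0]])
im=cv2.imread("pics/w4.png");h=cv2.cvtColor(im,cv2.COLOR_BGR2HSV);m=seal_mask(im)
w=(h[...,0]>15)&(h[...,0]<28)&(h[...,1]>60)&(h[...,2]>80)
for col in (250,270,380,400):
    o=np.nonzero(m[:,col])[0]; 
    e=o.max()+1
    print(col,o.min(),o.max(),"seal u",(ux@(atz("wrist",[col,o.min()-.5],.104)[:2]-c)*1000).round(1),"plate u",(ux@(atz("wrist",[col,e],p[2]-.0425+.029)[:2]-p[:2])*1000).round(1))
ys,xs=np.nonzero(m);r=int(np.median(ys))
for x in (xs.min()-.5,xs.max()+.5): print("seal v",(uy@(atz("wrist",[x,r],.104)[:2]-c)*1000).round(1))
for r in (125,140):
    x=np.nonzero(w[r,180:470])[0]+180; print("plate v",[(uy@(atz("wrist",[q,r],p[2]-.0135)[:2]-p[:2])*1000).round(1) for q in (x.min()-.5,x.max()+.5)])
```

```text
250 105 106 seal u -76.5 plate u -76.6
270 105 106 seal u -76.4 plate u -76.5
380 105 106 seal u -76.5 plate u -76.7
400 106 106 seal u -76.1 plate u -76.7
seal v -60.6
seal v 53.0
plate v [np.float64(-59.9), np.float64(58.1)]
plate v [np.float64(-59.7), np.float64(58.3)]
```

Run:
```python
from h import *
s=read_state();p=np.array(s['eef_pos']);c=np.array([.5446,-.2845])
ux=np.array([np.cos(np.radians(16.9)),np.sin(np.radians(16.9))]);uy=np.array([-ux[1],ux[0]])
o,d=ray("wrist",[320,200]);print("cam u,v,z",ux@(o[:2]-p[:2]),uy@(o[:2]-p[:2]),o[2],"p-c u,v",ux@(p[:2]-c),uy@(p[:2]-c))
im=cv2.imread("pics/w4.png");k=4;x0,y0=190,80
big=cv2.resize(im[y0:y0+60,x0:x0+270],None,fx=2.9,fy=2.9*1.0,interpolation=cv2.INTER_NEAREST)
def P(cc,hu,hv,z): return proj("wrist",[np.r_[cc-hu*ux+sv*hv*uy,z] for sv in(-1,1)])
for nm,q,col in (("seal104",P(c,.078,.058,.104),(255,0,255)),("seal090",P(c,.078,.058,.090),(0,255,0)),("can090",P(c,.079,.059,.09),(0,0,0)),("plate top",P(p[:2],.08,.06,p[2]-.0135),(0,0,255)),("plate bot",P(p[:2],.08,.06,p[2]-.0225),(255,255,0))):
    print(nm,q.round(1).tolist())
    for x,y in q: cv2.circle(big,(int((x-x0)*2.9),int((y-y0)*2.9)),3,col,-1)
cv2.imwrite("pics/c4.png",big)
```

```text
cam u,v,z -0.08423893222092786 -0.0005301357859446507 0.31158368540821485 p-c u,v -0.00033265584422852764 -0.0007837419236937247
seal104 [[225.8, 101.9], [431.5, 102.4]]
seal090 [[232.0, 101.1], [425.0, 101.6]]
can090 [[230.2, 99.4], [426.7, 99.9]]
plate top [[196.0, 99.8], [459.0, 100.4]]
plate bot [[202.5, 99.2], [452.4, 99.8]]
```

View pics/c4.png

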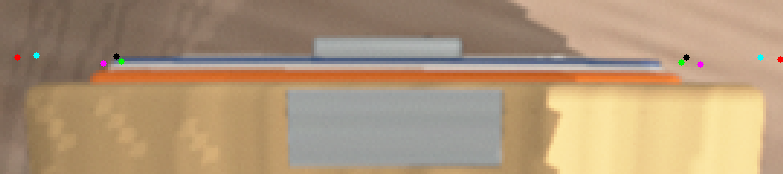

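The crop shows the seal's far corners at full-scale pixels about (221,107) and (425,107), and the plate's at (198,109) and (454,109). Against the model the seal lies about 2 mm further toward −v than the lid, with u matched. Correct by about −1.8 mm in v and lower gently.

```bash
python3 -m pendant '[{"dx":0.001,"dy":-0.0035,"dz":-0.003,"rx":0,"ry":0,"rz":0},{"dx":0.001,"dy":-0.0035,"dz":-0.008,"rx":0,"ry":0,"rz":0},{"dx":0.001,"dy":-0.0035,"dz":-0.014,"rx":0,"ry":0,"rz":0},{"dx":0.001,"dy":-0.0035,"dz":-0.02,"rx":0,"ry":0,"rz":0},{"dx":0.001,"dy":-0.0035,"dz":-0.024,"rx":0,"ry":0,"rz":0},{"dx":0.001,"dy":-0.0035,"dz":-0.026,"rx":0,"ry":0,"rz":0},{"dx":0.001,"dy":-0.0035,"dz":-0.026,"rx":0,"ry":0,"rz":0}]'
python3 -m pendant '[{"dx":0,"dy":0,"dz":-0.003,"rx":0,"ry":0,"rz":0},{"dx":0,"dy":0,"dz":-0.006,"rx":0,"ry":0,"rz":0},{"dx":0,"dy":0,"dz":-0.009,"rx":0,"ry":0,"rz":0},{"dx":0,"dy":0,"dz":-0.012,"rx":0,"ry":0,"rz":0},{"dx":0,"dy":0,"dz":-0.015,"rx":0,"ry":0,"rz":0},{"dx":0,"dy":0,"dz":-0.015,"rx":0,"ry":0,"rz":0}]'
```

```text
t: 7.47
eef_pos: [0.5441, -0.2872, 0.143]
tcp_rot: [[-0.956, -0.292, -0.001], [-0.292, 0.956, 0.0], [0.001, 0.001, -1.0]]
force: [0.6, -0.2, -2.6]
finger_gap: 0.204
grasp_force: 40.0
t: 7.97
eef_pos: [0.5442, -0.2872, 0.1356]
tcp_rot: [[-0.956, -0.292, -0.001], [-0.292, 0.956, 0.0], [0.0, 0.001, -1.0]]
force: [0.1, -0.8, -2.9]
finger_gap: 0.2
grasp_force: 40.0
```

```bash
python3 -m pendant '[{"dx":0,"dy":0,"dz":-0.002,"rx":0,"ry":0,"rz":0},{"dx":0,"dy":0,"dz":-0.004,"rx":0,"ry":0,"rz":0},{"dx":0,"dy":0,"dz":-0.007,"rx":0,"ry":0,"rz":0},{"dx":0,"dy":0,"dz":-0.010,"rx":0,"ry":0,"rz":0},{"dx":0,"dy":0,"dz":-0.013,"rx":0,"ry":0,"rz":0},{"dx":0,"dy":0,"dz":-0.014,"rx":0,"ry":0,"rz":0},{"dx":0,"dy":0,"dz":-0.014,"rx":0,"ry":0,"rz":0}]'
```

```text
t: 8.55
eef_pos: [0.5442, -0.2873, 0.1287]
tcp_rot: [[-0.956, -0.292, -0.0], [-0.292, 0.956, 0.0], [0.0, 0.0, -1.0]]
force: [0.6, -0.4, -2.3]
finger_gap: 0.202
grasp_force: 40.0
```

Free fall-in so far, with no side force. Continue slowly to the seal (contact expected near TCP z 0.1265).

```bash
python3 -m pendant '[{"dx":0,"dy":0,"dz":-0.001,"rx":0,"ry":0,"rz":0},{"dx":0,"dy":0,"dz":-0.002,"rx":0,"ry":0,"rz":0},{"dx":0,"dy":0,"dz":-0.003,"rx":0,"ry":0,"rz":0},{"dx":0,"dy":0,"dz":-0.004,"rx":0,"ry":0,"rz":0},{"dx":0,"dy":0,"dz":-0.005,"rx":0,"ry":0,"rz":0},{"dx":0,"dy":0,"dz":-0.006,"rx":0,"ry":0,"rz":0},{"dx":0,"dy":0,"dz":-0.007,"rx":0,"ry":0,"rz":0},{"dx":0,"dy":0,"dz":-0.008,"rx":0,"ry":0,"rz":0}]'
python3 -m pendant '[{"dx":0,"dy":0,"dz":-0.001,"rx":0,"ry":0,"rz":0},{"dx":0,"dy":0,"dz":-0.002,"rx":0,"ry":0,"rz":0},{"dx":0,"dy":0,"dz":-0.003,"rx":0,"ry":0,"rz":0},{"dx":0,"dy":0,"dz":-0.004,"rx":0,"ry":0,"rz":0},{"dx":0,"dy":0,"dz":-0.004,"rx":0,"ry":0,"rz":0},{"dx":0,"dy":0,"dz":-0.004,"rx":0,"ry":0,"rz":0}]'
```

```text
t: 9.22
eef_pos: [0.5444, -0.2873, 0.1252]
tcp_rot: [[-0.956, -0.292, 0.0], [-0.292, 0.956, -0.0], [-0.0, -0.0, -1.0]]
force: [-0.8, -0.2, -0.9]
finger_gap: 0.202
grasp_force: 40.0
t: 9.72
eef_pos: [0.5444, -0.2874, 0.1233]
tcp_rot: [[-0.956, -0.292, 0.0], [-0.292, 0.956, -0.0], [-0.0, -0.0, -1.0]]
force: [-2.0, 0.9, 2.5]
finger_gap: 0.204
grasp_force: 40.0
```

```bash
python3 -m pendant '[{"dx":0,"dy":0,"dz":-0.001,"rx":0,"ry":0,"rz":0},{"dx":0,"dy":0,"dz":-0.002,"rx":0,"ry":0,"rz":0},{"dx":0,"dy":0,"dz":-0.003,"rx":0,"ry":0,"rz":0},{"dx":0,"dy":0,"dz":-0.004,"rx":0,"ry":0,"rz":0},{"dx":0,"dy":0,"dz":-0.005,"rx":0,"ry":0,"rz":0},{"dx":0,"dy":0,"dz":-0.006,"rx":0,"ry":0,"rz":0},{"dx":0,"dy":0,"dz":-0.006,"rx":0,"ry":0,"rz":0},{"dx":0,"dy":0,"dz":-0.006,"rx":0,"ry":0,"rz":0}]'
python3 -m pendant '[{"dx":0,"dy":0,"dz":0,"rx":0,"ry":0,"rz":0},{"dx":0,"dy":0,"dz":0,"rx":0,"ry":0,"rz":0}]'
python3 - <<'E'
from h import *
F=[];Z=[];T=[]
im=None
for i in range(8):
    im=read_camera("scene" if i else "wrist")
    if i==0: cv2.imwrite("pics/w5.png",im)
    s=read_state();F.append(s['force']);Z.append(s['eef_pos'][2]);T.append(s['torque'])
print(np.mean(F,0),np.std(F,0),np.mean(Z),np.mean(T,0),s['t'])
cv2.imwrite("pics/s5.png",np.hstack([cv2.resize(im[220:320,330:430],(400,400)),cv2.resize(cv2.imread("pics/w5.png")[60:300,170:490],(400,400))]))
E
```

```text
t: 10.38
eef_pos: [0.5445, -0.2874, 0.1204]
tcp_rot: [[-0.956, -0.292, 0.0], [-0.292, 0.956, -0.0], [-0.0, -0.0, -1.0]]
force: [-3.1, 2.4, 6.4]
finger_gap: 0.204
grasp_force: 40.0
t: 10.55
eef_pos: [0.5445, -0.2874, 0.1204]
tcp_rot: [[-0.956, -0.292, 0.0], [-0.292, 0.956, -0.0], [-0.0, -0.0, -1.0]]
force: [-3.0, 2.5, 6.1]
finger_gap: 0.203
grasp_force: 40.0
[-3.21900615  1.89765748  5.62200933] [0.53614133 0.59013852 0.49785372] 0.12045657688946187 [ 0.41690456  0.592553   -0.00371375] 10.95
```

View pics/s5.png

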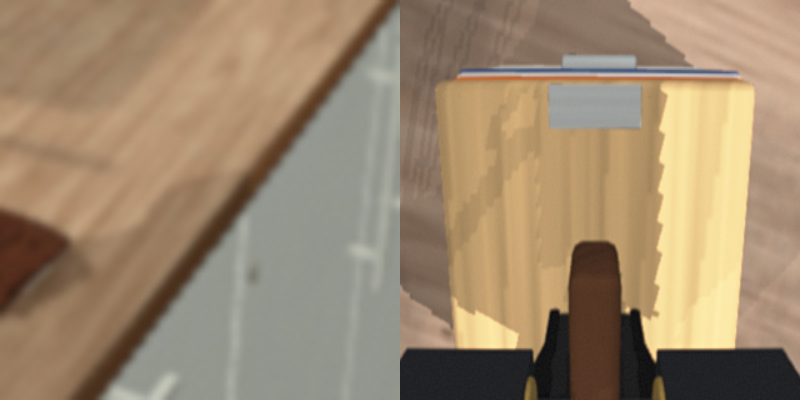

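The lid sits square over the rim in the wrist crop, with only a thin orange line of seal left at row 80, parallel to its edge (the scene half shows only worktop). The moment at the lid is about zero, so it is level. Relieve the small side load and press the last millimetre.

```bash
python3 -m pendant '[{"dx":-0.001,"dy":0.0005,"dz":-0.001,"rx":0,"ry":0,"rz":0},{"dx":-0.002,"dy":0.001,"dz":-0.002,"rx":0,"ry":0,"rz":0},{"dx":-0.002,"dy":0.001,"dz":-0.002,"rx":0,"ry":0,"rz":0},{"dx":-0.002,"dy":0.001,"dz":-0.002,"rx":0,"ry":0,"rz":0}]'
python3 - <<'E'
from h import *
F=[];Z=[];T=[]
for i in range(8):
    read_camera("wrist");s=read_state();F.append(s['force']);Z.append(s['eef_pos']);T.append(s['torque'])
print(np.mean(F,0),np.std(F,0),np.mean(Z,0),np.mean(T,0),s['t'])
E
```

```text
t: 11.28
eef_pos: [0.5444, -0.2874, 0.1201]
tcp_rot: [[-0.956, -0.292, 0.002], [-0.292, 0.956, -0.001], [-0.002, -0.002, -1.0]]
force: [-1.0, 1.2, 7.5]
finger_gap: 0.202
grasp_force: 40.0
[-0.56239029  1.36489271  6.35692646] [0.24660798 0.45772237 0.38539143] [ 0.54441487 -0.28737112  0.12012419] [ 0.31936021  0.27460028 -0.01025031] 11.6833
```

```bash
python3 -m pendant '[{"dx":0,"dy":0,"dz":-0.001,"rx":0,"ry":0,"rz":0},{"dx":0,"dy":0,"dz":-0.002,"rx":0,"ry":0,"rz":0},{"dx":0,"dy":0,"dz":-0.002,"rx":0,"ry":0,"rz":0},{"dx":0,"dy":0,"dz":-0.002,"rx":0,"ry":0,"rz":0}]'
python3 - <<'E'
from h import *
F=[];Z=[]
for i in range(8):
    read_camera("wrist");s=read_state();F.append(s['force']);Z.append(s['eef_pos'])
print(np.mean(F,0),np.std(F,0),np.mean(Z,0),s['t'])
E
```

```text
t: 12.02
eef_pos: [0.5444, -0.2874, 0.1193]
tcp_rot: [[-0.956, -0.292, 0.002], [-0.292, 0.956, -0.001], [-0.002, -0.002, -1.0]]
force: [-1.2, 2.3, 7.4]
finger_gap: 0.199
grasp_force: 40.0
[-1.2930015   1.57208638  7.45648382] [0.5095315  0.30146132 0.61364117] [ 0.54442972 -0.28737593  0.11933109] 12.4167
```

On target (about 10 N, 7.2 mm). Hold.

```bash
python3 -m pendant '[{"dx":0,"dy":0,"dz":0,"rx":0,"ry":0,"rz":0},{"dx":0,"dy":0,"dz":0,"rx":0,"ry":0,"rz":0},{"dx":0,"dy":0,"dz":0,"rx":0,"ry":0,"rz":0},{"dx":0,"dy":0,"dz":0,"rx":0,"ry":0,"rz":0},{"dx":0,"dy":0,"dz":0,"rx":0,"ry":0,"rz":0},{"dx":0,"dy":0,"dz":0,"rx":0,"ry":0,"rz":0},{"dx":0,"dy":0,"dz":0,"rx":0,"ry":0,"rz":0},{"dx":0,"dy":0,"dz":0,"rx":0,"ry":0,"rz":0}]'
python3 -m pendant '[{"dx":0,"dy":0,"dz":0,"rx":0,"ry":0,"rz":0},{"dx":0,"dy":0,"dz":0,"rx":0,"ry":0,"rz":0},{"dx":0,"dy":0,"dz":0,"rx":0,"ry":0,"rz":0},{"dx":0,"dy":0,"dz":0,"rx":0,"ry":0,"rz":0},{"dx":0,"dy":0,"dz":0,"rx":0,"ry":0,"rz":0},{"dx":0,"dy":0,"dz":0,"rx":0,"ry":0,"rz":0},{"dx":0,"dy":0,"dz":0,"rx":0,"ry":0,"rz":0},{"dx":0,"dy":0,"dz":0,"rx":0,"ry":0,"rz":0}]'
python3 -m pendant '[{"dx":0,"dy":0,"dz":0,"rx":0,"ry":0,"rz":0},{"dx":0,"dy":0,"dz":0,"rx":0,"ry":0,"rz":0},{"dx":0,"dy":0,"dz":0,"rx":0,"ry":0,"rz":0},{"dx":0,"dy":0,"dz":0,"rx":0,"ry":0,"rz":0},{"dx":0,"dy":0,"dz":0,"rx":0,"ry":0,"rz":0},{"dx":0,"dy":0,"dz":0,"rx":0,"ry":0,"rz":0},{"dx":0,"dy":0,"dz":0,"rx":0,"ry":0,"rz":0},{"dx":0,"dy":0,"dz":0,"rx":0,"ry":0,"rz":0}]'
python3 -m pendant '[{"dx":0,"dy":0,"dz":0,"rx":0,"ry":0,"rz":0},{"dx":0,"dy":0,"dz":0,"rx":0,"ry":0,"rz":0},{"dx":0,"dy":0,"dz":0,"rx":0,"ry":0,"rz":0},{"dx":0,"dy":0,"dz":0,"rx":0,"ry":0,"rz":0},{"dx":0,"dy":0,"dz":0,"rx":0,"ry":0,"rz":0},{"dx":0,"dy":0,"dz":0,"rx":0,"ry":0,"rz":0},{"dx":0,"dy":0,"dz":0,"rx":0,"ry":0,"rz":0},{"dx":0,"dy":0,"dz":0,"rx":0,"ry":0,"rz":0}]'
python3 -c "
from bench import *
print(sign_off())"
```

```text
t: 13.08
eef_pos: [0.5444, -0.2874, 0.1194]
tcp_rot: [[-0.956, -0.292, 0.002], [-0.292, 0.956, -0.001], [-0.002, -0.002, -1.0]]
force: [-1.0, 1.5, 7.7]
finger_gap: 0.204
grasp_force: 40.0
t: 13.75
eef_pos: [0.5444, -0.2874, 0.1193]
tcp_rot: [[-0.956, -0.292, 0.002], [-0.292, 0.956, -0.001], [-0.002, -0.002, -1.0]]
force: [-1.1, 1.4, 7.5]
finger_gap: 0.205
grasp_force: 40.0
t: 14.42
eef_pos: [0.5444, -0.2874, 0.1193]
tcp_rot: [[-0.956, -0.292, 0.002], [-0.292, 0.956, -0.001], [-0.002, -0.002, -1.0]]
force: [-1.0, 1.7, 7.5]
finger_gap: 0.203
grasp_force: 40.0
t: 15.08
eef_pos: [0.5444, -0.2874, 0.1193]
tcp_rot: [[-0.956, -0.292, 0.002], [-0.292, 0.956, -0.001], [-0.002, -0.002, -1.0]]
force: [-2.1, 2.2, 7.7]
finger_gap: 0.203
grasp_force: 40.0
the job is handed in; nothing more can be done
None
```

The lid is on the canister with its tongue in the mouth, pressed level at about 10 N (seal squeezed about 7 mm by the arm's readings); I held that push steady for about 3 s and handed the job in still gripping and pressing.

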